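# Unpack and book in a sample case

## Task

A closed case of sample jars has come in: flip open the bale clips on both long edges of its lid, only then lift the lid off and lay it handle up in the middle of the green mat. Next stand every jar from the case upright in the aluminium tray, and when they are all there, book the case in by swinging the tally counter's red-posted lever right to its stop, holding it there for a moment, and letting it spring back. Leave the clips open and the other things on the bench where they are.

Things in the scene. Friction and masses are not known exactly. Their poses are not given: they have to be found in the camera images.
- case: Fixed base of the blue sample transport case: open tray 120 (own x) x 216 (own y) x 28 mm high, walls and floor 5 mm. Origin: centre of its underside, on the bench; z up. It stands left or right on the bench (swapped with the mat).
- clip_near (a joint): Bale clip on the case's -x long edge (steel wire bail with an orange thumb tab). rad: 0 = shut, hooked over the lid edge; 1.7 = flipped right open, away from the case. Over-centre spring: it snaps back to 0 below 0.4 rad and flies open by itself beyond 0.4; about 3 N at the tab is enough to start it.
- clip_far (a joint): The same clip on the case's +x long edge: 0 shut, 1.7 fully open.
- clip_near_tab (a point): Middle of the inner face (towards the lid's middle) of the near clip's thumb tab; moves with the clip. The tab is an upright plate when shut, 60 mm wide (case y), 4 mm thick, its inner face 66 mm from the case's middle, from 70.5 to 98.5 mm above the bench; below it the clip's flat hook reaches 14 mm inwards, top at 70.5 mm. The hinge axis (along case y) lies 64 mm from the case's middle, 26 mm above the bench. Push the tab outwards (case -x) from inside.
- clip_far_tab (a point): The same point on the far clip; push it towards case +x.
- lid: Loose white dome lid, about 0.4 kg, 120 x 216 x 36 mm high, hollow underneath (walls 5 mm, top 4 mm), standing on the case's walls. Origin: centre of its underside; x across, y along, z up.
- lid_handle (a point): Middle of the lid's black handle bar: 14 mm wide (lid x), 112 mm long (lid y), 12 mm thick, this point 68 mm above the lid's underside, 26 mm of free room between bar and lid top.
- mat: Green mat fixed to the bench, 180 (x) x 270 (y) x 4 mm. Origin: centre of its underside; its top is 4 mm up.
- tray: Low aluminium tray fixed in the middle of the bench, 190 (x) x 130 (y) x 23 mm high, walls and floor 4 mm. Origin: centre of its underside.
- advance (a joint): Sprung advance lever on the tally counter, seen from above it turns anticlockwise: 0 = at rest, 1.2 rad = at its stop; it springs back to 0 when let go; about 4 N at the post holds it at the stop.
- advance_post (a point): On the lever's upright red post (12 mm across, 30 mm tall), 60 mm above the bench; post spans 42 to 72 mm above the bench, the lever arm under it reaches up to 47 mm. Moves with the lever, 42 mm from the pivot.
- advance_pivot (a point): Point on the lever's upright pivot axis, 60 mm above the bench. The grey counter under it is 70 x 74 x 36 mm, fixed to the bench.
- jar0: Sample jar, amber glass with white screw cap: 40 mm across the cap (38 below it), 48 mm tall, about 60 g. Origin: centre of its underside; z up. It stands in the case (3 to 5 jars are present; None if absent).
- jar1: Sample jar, amber glass with white screw cap: 40 mm across the cap (38 below it), 48 mm tall, about 60 g. Origin: centre of its underside; z up. It stands in the case (3 to 5 jars are present; None if absent).
- jar2: Sample jar, amber glass with white screw cap: 40 mm across the cap (38 below it), 48 mm tall, about 60 g. Origin: centre of its underside; z up. It stands in the case (3 to 5 jars are present; None if absent).
- jar3: Sample jar, amber glass with white screw cap: 40 mm across the cap (38 below it), 48 mm tall, about 60 g. Origin: centre of its underside; z up. It stands in the case (3 to 5 jars are present; None if absent).
- jar4: Sample jar, amber glass with white screw cap: 40 mm across the cap (38 below it), 48 mm tall, about 60 g. Origin: centre of its underside; z up. It stands in the case (3 to 5 jars are present; None if absent).
- dropper: Amber dropper bottle, 34 mm across, 85 mm tall. Bystander, not part of the job. Origin: middle of its underside.
- slidebox: Yellow slide box, 100 x 85 x 34 mm. Bystander, not part of the job. Origin: middle of its underside.
- petri: Petri dish, 90 mm across, 13 mm tall. Bystander, not part of the job. Origin: middle of its underside.
- marker: Marker pen lying flat, 145 mm long. Bystander, not part of the job. Origin: middle of its underside.

How it is judged (in metres and radians):
On the way, in this order (a step that is already met when the one before it is completed fails the run):
1. both clips are flipped open (value of joint each of clip_near, clip_far above 1.4 rad), for 0.2 s.
2. the lid lies handle up on the middle of the mat, let go (horizontal distance between lid and mat below 0.05 m and z of lid in the frame of mat below 0.01 m and angle between lid's own z axis and vertical below 0.08 rad and contact force between the fingers and lid below 0.2 N and linear speed of lid below 0.03 m/s), for 0.2 s.
3. every jar stands upright in the tray, let go (x of jar0 in the frame of tray between -0.095 and 0.095 m and y of jar0 in the frame of tray between -0.065 and 0.065 m and z of jar0 in the frame of tray between -0.005 and 0.012 m and angle between each of jar0, jar1, jar2, jar3, jar4's own z axis and vertical below 0.15 rad and linear speed of each of jar0, jar1, jar2, jar3, jar4 below 0.03 m/s and x of jar1 in the frame of tray between -0.095 and 0.095 m and y of jar1 in the frame of tray between -0.065 and 0.065 m and z of jar1 in the frame of tray between -0.005 and 0.012 m and x of jar2 in the frame of tray between -0.095 and 0.095 m and y of jar2 in the frame of tray between -0.065 and 0.065 m and z of jar2 in the frame of tray between -0.005 and 0.012 m and x of jar3 in the frame of tray between -0.095 and 0.095 m and y of jar3 in the frame of tray between -0.065 and 0.065 m and z of jar3 in the frame of tray between -0.005 and 0.012 m and x of jar4 in the frame of tray between -0.095 and 0.095 m and y of jar4 in the frame of tray between -0.065 and 0.065 m and z of jar4 in the frame of tray between -0.005 and 0.012 m and contact force between the fingers and jar0 below 0.2 N and contact force between the fingers and jar1 below 0.2 N and contact force between the fingers and jar2 below 0.2 N and contact force between the fingers and jar3 below 0.2 N and contact force between the fingers and jar4 below 0.2 N), for 0.2 s.
4. the tally lever is at its stop (value of joint advance above 1.1 rad), for 0.1 s.
5. the tally lever has sprung back (value of joint advance below 0.1 rad), for 0.2 s.
At the end, for the whole second after the job is handed in: Clips open (over 1.4 rad); lid flat on the mat, handle up, centres within 50 mm; every jar upright (0.15 rad) on the tray floor, at rest; the lever, held at its stop (over 1.1 rad for 0.1 s) once the jars were in, back below 0.1 rad (all of step 1 and all of step 2 and x of jar0 in the frame of tray between -0.095 and 0.095 m and y of jar0 in the frame of tray between -0.065 and 0.065 m and z of jar0 in the frame of tray between -0.005 and 0.012 m and angle between each of jar0, jar1, jar2, jar3, jar4's own z axis and vertical below 0.15 rad and linear speed of each of jar0, jar1, jar2, jar3, jar4 below 0.03 m/s and x of jar1 in the frame of tray between -0.095 and 0.095 m and y of jar1 in the frame of tray between -0.065 and 0.065 m and z of jar1 in the frame of tray between -0.005 and 0.012 m and x of jar2 in the frame of tray between -0.095 and 0.095 m and y of jar2 in the frame of tray between -0.065 and 0.065 m and z of jar2 in the frame of tray between -0.005 and 0.012 m and x of jar3 in the frame of tray between -0.095 and 0.095 m and y of jar3 in the frame of tray between -0.065 and 0.065 m and z of jar3 in the frame of tray between -0.005 and 0.012 m and x of jar4 in the frame of tray between -0.095 and 0.095 m and y of jar4 in the frame of tray between -0.065 and 0.065 m and z of jar4 in the frame of tray between -0.005 and 0.012 m and value of joint advance below 0.1 rad); the robot touches nothing.
It fails at once if the lid is lifted off the case while a clip is still shut (z of lid in the frame of case above 0.04 m and value of joint any of clip_near, clip_far below 0.8 rad and horizontal distance between lid and case below 0.15 m).
It fails at once if a bystander is moved more than 4 cm (distance of any of dropper, slidebox, petri, marker from where it was at the start of the episode above 0.04 m).
Of jar0, jar1, jar2, jar3, jar4 only 3 to 5 are there at a start; the rules pass over those that are not, and their reading is None.
At some moment in a run one of jar0, jar1, jar2, jar3, jar4 may be knocked a few centimetres aside while the robot is not near it.
It also fails if it takes over 210 s, if anything falls off the work surface, if the arm or the gripper's body presses on something with over 40 N, if the wrist force passes 120 N, or if a joint passes its speed limit or range.

## Robot

A 6-joint arm with a two-finger parallel gripper is mounted at the origin on the work surface. World frame = base frame: x ahead of the robot, y to its left, z up, the work surface at z = 0. Lengths are in mm, angles in rad, forces in N, time in s.
With the tool pointing down it reaches from about 300 to 775 mm from the base axis. Payload 14.6 kg.
Tool frame: the origin (TCP) lies at the very end of the fingers, on their centre line; the grasp point (between the pads) lies 19 mm behind it; z points along the fingers, y is the line along which they close (so a half turn about z gives the same grasp; the last joint's range is limited). The gripper opens to 94 mm and grips with 3 to 60 N. Pads are 16 mm wide; open, the fingers measure 119 mm over their backs; the gripper's body (75 mm by 177 mm) begins 78 mm behind the grasp point.
Start: joints at [1.116, 0.3, 1.521, -0, 1.321, -0.067], TCP at [207.981, 509.15, 205.446] pointing down, gripper open.
Joint ranges: [-3.03, 3.03], [-0.79, 2.21], [0.23, 2.52], [-1.04, 4.18], [0, 3.07], [-2.55, 2.55]. Speed limits (rad/s): [2.22, 2.22, 2.57, 3.14, 3.14, 3.14].

## Interface

Orientations are given as [roll, pitch, yaw] about the fixed x, y, z axes, in that order (R = Rz(yaw) Ry(pitch) Rx(roll)).
In Python, from cell import manip, eyes, ticket gives the robot as it stands. The module is installed in compiled form; this text tells all that it offers.
- The arm moves only by the tool arm_command, never from a script. Its argument "plan" is a list of rows, each a list of 5 numbers: the opening, from -1 (shut) to 1 (fully open), then the shift along the tool's x, y, z in m, then the turn about the tool's z in rad. In form: [[jaw, dx, dy, dz, roll], ...]. A call has 1 to 20 rows; each row shifts and turns the commanded pose from where the row before left it, along the tool's axes as they then stand; what a row does not reach is not made up. A row lasts 1/8 s, in which the tool goes at most 62.5 mm and 10.7 degrees, less where a joint would pass 70% of its speed; a pose out of reach is approached as far as the arm can. A call is refused whole if a number of a shift passes 0.0625 or a number of a turn 0.188, either way. A call with a gripper value outside its range is refused whole. The fingers move at their own pace and stop on an object; "newtons" is the grip in N (left out, the last holds). Time passes only in rows, so rows that do not move let the fingers close. It gives the time, the measured TCP pose, the force, the opening and the grip force at its end, in the units of the state.
- manip.read_state(): the state, without advancing time (a new reading comes with each control period).
- eyes.camera(name): name is "scene" or "top" or "wrist"; returns a dict with "img" (400x640x3 uint8, blue, green, red), "z_map" (400x640 float32, mm along the optical axis (not along the pixel's ray), 0 where there is no reading), "fx", "fy", "cx", "cy" (pixels), "eye" and "orientation" of the camera in the world. Camera axes: x right, y down, z forward; pixel columns grow to the right and rows downward; lengths in mm; the calibration is good to about 2 mm. A picture is of the moment at which its call begins.
- ticket.sign_off(): hands the job in; it is judged then, once.
The state is a dict: "clock": time; "joints": joint angles; "qd": joint speeds; "effort": joint torques, N m; "eef_pos": TCP position; "eef_rot": TCP orientation; "wrist_force": force on the tool from outside, world axes, zero at the start; "moment": the same for the moment, N m; "finger_gap": finger opening in mm; "finger_force": force on a finger pad.
Only numpy, scipy, OpenCV 4.12 (cv2) and the standard library are available. Lean on these libraries where they do the work, as an engineer would, in place of code of your own. Each camera call takes 0.05 s, during which the arm holds its last target. There are 200 camera calls.

## Working session

There is one attempt and no reset: what is moved stays moved. The work goes in short steps, Python scripts to look and compute and a tool call to move; the robot and the scene stay as the last step left them, time stands still between calls to the robot, and variables do not carry over. Pictures are saved under pics/ and viewed, at most 14 in all, crops included, and the job is handed in when it is done.

Besides the shell and the picture viewer there is one more tool, called as name(argument=value, ...) on one line, values as JSON. arm_command: Moves the arm, as the interface text tells. Its arguments: {"type":"object","properties":{"plan":{"type":"array"},"newtons":{"type":"number"}},"required":["plan"]}

```bash
mkdir -p pics
cat > h.py <<'E'
import numpy as np, cv2, sys
from cell import manip, eyes, ticket
from scipy.spatial.transform import Rotation as Ro
def cam(n):
    c=eyes.camera(n); o=np.array(c['orientation'],float)
    c['R']=o if o.shape==(3,3) else Ro.from_euler('xyz',o).as_matrix()
    c['e']=np.array(c['eye'],float); return c
def cloud(c):
    z=c['z_map'].astype(float); v,u=np.mgrid[:z.shape[0],:z.shape[1]]
    p=np.stack([(u-c['cx'])/c['fx']*z,(v-c['cy'])/c['fy']*z,z],-1)
    w=p@c['R'].T+c['e']; w[z==0]=np.nan; return w
def plane(c,u,v,z):
    d=c['R']@np.array([(u-c['cx'])/c['fx'],(v-c['cy'])/c['fy'],1]); return c['e']+d*(z-c['e'][2])/d[2]
def st():
    s=manip.read_state(); print({k:np.round(s[k],3).tolist() for k in ('clock','eef_pos','eef_rot','wrist_force','finger_gap','finger_force','joints')}); return s
E
python3 - <<'E'
from h import *
st()
for n in ('top','scene'):
    c=cam(n); cv2.imwrite(f'pics/{n}0.png',c['img']); print(n,c['orientation'],c['eye'],c['fx'],c['cx'],c['cy'])
    np.save(f'{n}0.npy',cloud(c))
E
```

```text
{'clock': 0.0, 'eef_pos': [207.85, 508.905, 204.859], 'eef_rot': [-3.14, -0.0, 2.754], 'wrist_force': [-0.63, -0.316, -0.437], 'finger_gap': 94.283, 'finger_force': 0.0, 'joints': [1.116, 0.301, 1.522, -0.0, 1.321, -0.067]}
top [-2.99964832 -0.02801263 -1.56626101] [ 443.33428491    4.11575907 1153.80429508] 489.25944242171556 320.2266394911811 197.36085895610086
scene [-2.5266154  -0.00657013  0.72419321] [1031.18021252 -472.28618051  966.13818378] 442.5972356083906 320.02024059675716 198.88131298209473
```

View pics/top0.png

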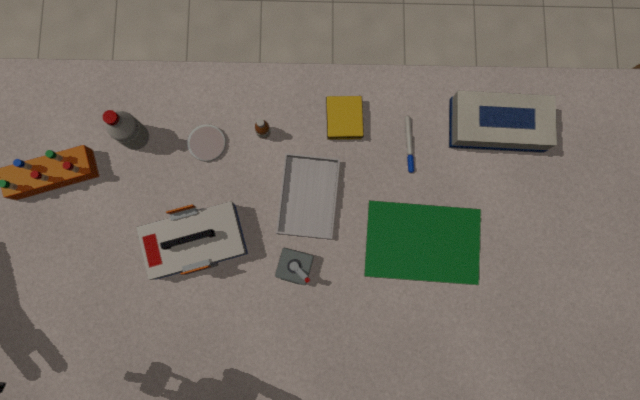

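View pics/scene0.png

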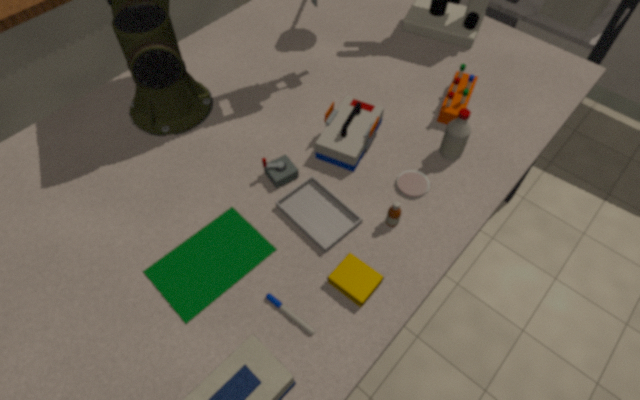

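The top view shows the case at about (190,240) with orange tabs at (180,209) and (196,268) and the handle at (188,240). The mat is at (423,242), the tray at (309,197) and the tally counter at (295,266) with its red post at (306,279). In the scene view the arm base stands at (170,100).

Run:
```python
from h import *
im=cv2.imread('pics/top0.png'); P=np.load('top0.npy'); hsv=cv2.cvtColor(im,cv2.COLOR_BGR2HSV); H,S,V=[hsv[...,i].astype(int) for i in range(3)]
c=cam('top'); print(np.round(c['R'],3).tolist())
print('bench z',np.nanmedian(P[300:330,350:600,2]))
def box(x0,y0,x1,y1):
    m=np.zeros(H.shape,bool); m[y0:y1,x0:x1]=1; return m
def rep(n,m,z):
    m=m.astype(np.uint8); pts=np.argwhere(m)[:,::-1].astype(np.float32)
    W=np.array([plane(c,u,v,z)[:2] for u,v in pts],np.float32); r=cv2.minAreaRect(W)
    print(n,len(pts),'mean',W.mean(0).round(1),'rect',np.round(r[0],1),np.round(r[1],1),round(r[2],1),'depthz',np.round(np.nanpercentile(P[m>0][:,2],[10,50,90]),1))
rep('mat',(H>45)&(H<80)&(S>150)&box(350,190,500,300),4)
org=(H>3)&(H<20)&(S>150)&(V>80)
rep('tabF',org&box(160,195,205,220),98)
rep('tabN',org&box(170,255,215,280),98)
rep('handle',(V<50)&box(155,225,220,255),110)
rep('lid',(S<60)&(V>110)&box(130,195,250,285)&(P[...,2]>50),64)
rep('lidtop',(abs(P[...,2]-64)<6)&box(130,195,250,285),64)
rep('post',((H<6)|(H>172))&(S>130)&box(295,265,320,292),72)
rep('counter',(abs(P[...,2]-36)<5)&box(265,240,325,295),36)
rep('tray',(abs(P[...,2]-4)<8)&(P[...,2]>2.5)&box(270,145,350,245),4)
rep('traywall',(P[...,2]>17)&(P[...,2]<30)&box(270,145,350,242),23)
rep('dropper',(P[...,2]>20)&box(245,110,275,142),60)
rep('petri',(P[...,2]>7)&box(175,120,232,165),13)
cv2.imwrite('pics/crop.png',cv2.resize(im[190:300,125:335],None,fx=3.8,fy=3.8,interpolation=cv2.INTER_CUBIC))
```

```text
[[0.005, -0.99, 0.142], [-1.0, -0.008, -0.027], [0.028, -0.141, -0.99]]
bench z 0.3633662858151183
mat 8190 mean [ 503.1 -269.7] rect [ 503.9 -269.9] [264.1 174.5] 86.1 depthz [1.3 4.1 6.9]
tabF 44 mean [567.9 278.8] rect [567.9 278.7] [ 3.5 55.1] 16.1 depthz [ 95.8  98.4 100.9]
tabN 48 mean [437.1 242.6] rect [437.1 242.1] [ 4.1 56.2] 14.4 depthz [ 96.3  98.7 101.3]
handle 338 mean [501.9 256.3] rect [501.1 255.8] [ 15.7 113.5] 15.8 depthz [ 98.4 101.8 104.4]
lid 3994 mean [503.7 253.9] rect [503.2 261.7] [128.  215.2] 15.5 depthz [61.8 64.4 67.6]
lidtop 4859 mean [502.3 260.6] rect [501.9 260.3] [137.2 216.7] 15.9 depthz [61.8 64.4 67.2]
post 20 mean [417.    3.1] rect [417.2   3.2] [8.7 9.7] 26.6 depthz [70.2 72.  74.4]
counter 817 mean [447.9  33.5] rect [445.7  32.1] [73.7 70.9] 74.5 depthz [33.3 36.1 39.3]
tray 3456 mean [610.3   1.4] rect [616.5  -2. ] [238.3 189.9] 0.3 depthz [2.9 4.5 7.3]
traywall 511 mean [611.3   1.9] rect [610.    1.4] [129.9 190.3] 84.3 depthz [19.8 22.9 25.8]
dropper 221 mean [760.1 108.9] rect [759.8 108.8] [42.7 32.1] 1.1 depthz [34.7 57.4 85. ]
petri 1093 mean [736.6 244.5] rect [736.1 254.3] [ 89.1 124.4] 6.1 depthz [10.2 12.8 15.6]
```

View pics/crop.png

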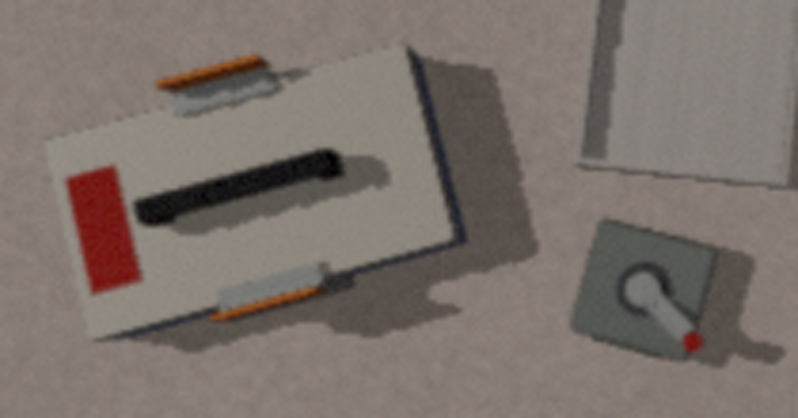

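arm_command(plan=[[-1,0,0,0,-0.165],[-1,0,0,0,-0.165],[-1,0,0,0,-0.165],[-1,0,0,0,-0.165],[-1,-0.022,-0.04,0,0],[-1,-0.022,-0.04,0,0],[-1,-0.022,-0.04,0,0],[-1,-0.022,-0.04,0,0],[-1,-0.022,-0.04,0,0],[-1,-0.022,-0.04,0,0],[-1,-0.022,-0.04,0,0],[-1,-0.022,-0.04,0,0],[-1,0,0,0,0],[-1,0,0,0,0]], newtons=20)

```text
clock: 1.9
eef_pos: [463.2, 248.5, 205.2]
eef_rot: [3.141, -0.001, -2.87]
wrist_force: [0.5, 0.3, -0.5]
finger_gap: 0.5
finger_force: 0.0
```

```bash
cat >> h.py <<'E'
def need(x,y,z,yaw=None):
    """shift in tool axes (after turning to yaw) and turn about tool z, mm/rad"""
    s=manip.read_state(); p=np.array(s['eef_pos']); r=np.array(s['eef_rot'])
    a=Ro.from_euler('xyz',r).as_matrix(); y0=np.arctan2(a[1,0],a[0,0]); t=0
    if yaw is not None: t=-((yaw-y0+np.pi)%(2*np.pi)-np.pi)
    b=Ro.from_euler('z',-t).as_matrix()@a
    print('pos',p.round(1),'yaw',round(y0,4),'gap',round(float(s['finger_gap']),1),'F',np.round(s['wrist_force'],1),'-> shift',(b.T@(np.array([x,y,z])-p)).round(1),'turn',round(t,3), 't',s['clock'])
CC=np.array([502.2,260.]); CY=0.272
def case(x,y):
    return CC+np.array([np.cos(CY)*x-np.sin(CY)*y,np.sin(CY)*x+np.cos(CY)*y])
E
python3 - <<'E'
from h import *
need(*case(-40,0),82,CY+np.pi)
c=cam('wrist'); cv2.imwrite('pics/w1.png',c['img']); print(c['eye'],c['orientation'])
E
```

```text
pos [463.2 248.5 205.2] yaw -2.8696 gap 0.5 F [ 0.5  0.3 -0.5] -> shift [ -0.8   0.6 123.2] turn -0.0 t 1.9
[391.82560617 228.49674181 383.70334593] [ 2.88653775e+00 -3.33323141e-04  1.84300412e+00]
```

View pics/w1.png

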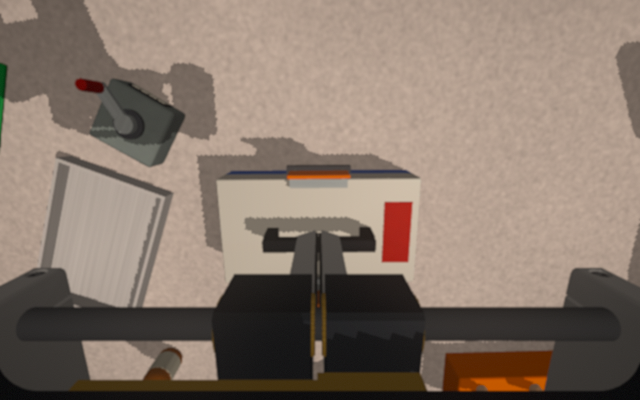

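The wrist view shows the shut fingers at (318,260), between the handle at (318,240) and the near tab at (318,175). The alignment is good.

arm_command(plan=[[-1,0,0,0.03,0],[-1,0,0,0.03,0],[-1,0,0,0.03,0],[-1,0,0,0.02,0],[-1,0,0,0.013,0],[-1,0.008,0,0,0],[-1,0.008,0,0,0],[-1,0.008,0,0,0],[-1,0.008,0,0,0],[-1,0.008,0,0,0],[-1,0.008,0,0,0],[-1,0.004,0,0,0],[-1,0,0,0,0],[-1,0,0,-0.04,0],[-1,0,0,-0.04,0],[-1,-0.03,0,0,0],[-1,-0.03,0,0,0],[-1,-0.03,0,0,0],[-1,-0.036,0,0,0],[-1,0,0,0,0]])

```text
clock: 4.45
eef_pos: [536.1, 268.2, 161.5]
eef_rot: [-3.141, -0.001, -2.87]
wrist_force: [-0.9, -0.3, -1.0]
finger_gap: 0.5
finger_force: 0.0
```

Run:
```python
from h import *
need(*case(38,0),82,CY+np.pi)
c=cam('top'); cv2.imwrite('pics/t2.png',cv2.resize(c['img'][180:310,110:340],None,fx=3,fy=3))
P=cloud(c);im=c['img'];hsv=cv2.cvtColor(im,cv2.COLOR_BGR2HSV); H,S,V=[hsv[...,i].astype(int) for i in range(3)]
m=(H>3)&(H<20)&(S>150)&(V>80); m[:195]=0;m[:,:150]=0;m[300:]=0; m[:,260:]=0
n,l,s,ce=cv2.connectedComponentsWithStats(m.astype(np.uint8))
for i in range(1,n):
    if s[i,4]>10: print(ce[i],s[i,4],np.nanmedian(P[l==i],0).round(0))
```

```text
pos [536.1 268.2 161.5] yaw -2.87 gap 0.5 F [-0.9 -0.3 -1. ] -> shift [-3.2  1.2 79.5] turn -0.0 t 4.45
[209.44117647 292.27310924] 238 [387. 223.  17.]
```

arm_command(plan=[[-1,0,0,0.03,0],[-1,0,0,0.03,0],[-1,0,0,0.02,0],[-1,-0.008,0,0,0],[-1,-0.008,0,0,0],[-1,-0.008,0,0,0],[-1,-0.008,0,0,0],[-1,-0.008,0,0,0],[-1,-0.008,0,0,0],[-1,-0.007,0,0,0],[-1,0,0,0,0],[-1,0,0,-0.04,0],[-1,0,0,-0.04,0],[-1,0,0,-0.04,0],[0.0,0.03,0,0,0],[0.0,0.03,0,0,0],[0.0,0.027,0,0,0],[0.0,0,0,0,0]])

```text
clock: 6.75
eef_pos: [503.1, 259.4, 203.2]
eef_rot: [3.141, 0.001, -2.869]
wrist_force: [0.6, -0.0, 0.1]
finger_gap: 36.8
finger_force: 0.0
```

Run:
```python
from h import *
s=st()
need(*case(0,0),90,CY+np.pi/2)
c=cam('top'); cv2.imwrite('pics/t3.png',cv2.resize(c['img'][180:310,110:340],None,fx=3,fy=3))
c=cam('scene'); cv2.imwrite('pics/s3.png',cv2.resize(c['img'][60:230,240:460],None,fx=3,fy=3))
```

```text
{'clock': 6.75, 'eef_pos': [503.101, 259.435, 203.206], 'eef_rot': [3.141, 0.001, -2.869], 'wrist_force': [0.649, -0.026, 0.142], 'finger_gap': 36.815, 'finger_force': 0.0, 'joints': [0.411, 0.337, 1.478, -0.0, 1.326, -1.432]}
pos [503.1 259.4 203.2] yaw -2.869 gap 36.8 F [ 0.6 -0.   0.1] -> shift [  0.9  -0.7 113.2] turn 1.571 t 6.75
```

View pics/s3.png

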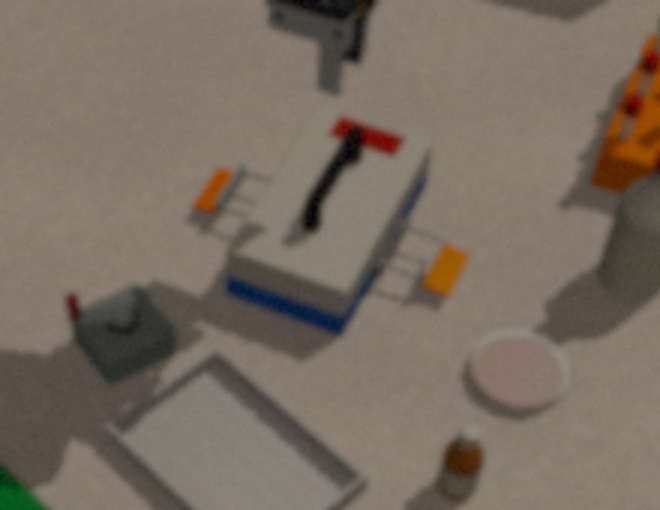

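Both clips lie open, with the tabs on the bench at (215,190) and (447,270), and the lid still stands on the case. Next I grip the handle.

arm_command(plan=[[0.0,0,0,0,0.157],[0.0,0,0,0,0.157],[0.0,0,0,0,0.157],[0.0,0,0,0,0.157],[0.0,0,0,0,0.157],[0.0,0,0,0,0.157],[0.0,0,0,0,0.157],[0.0,0,0,0,0.157],[0.0,0,0,0,0.157],[0.0,0,0,0,0.157],[0.0,0,0,0.03,0],[0.0,0,0,0.03,0],[0.0,0,0,0.03,0],[0.0,0,0,0.02,0],[0.0,0,0,0.014,0],[0.0,0,0,0,0],[-1,0,0,0,0],[-1,0,0,0,0],[-1,0,0,0,0],[-1,0,0,0,0]], newtons=40)

```text
clock: 9.35
eef_pos: [504.3, 259.6, 78.9]
eef_rot: [3.141, -0.0, 1.844]
wrist_force: [0.7, 0.3, 1.6]
finger_gap: 13.8
finger_force: 40.0
```

Run:
```python
from h import *
st(); need(503.9,-269.9,200,-0.068+np.pi/2)
```

```text
{'clock': 9.35, 'eef_pos': [504.271, 259.627, 78.865], 'eef_rot': [3.141, -0.0, 1.844], 'wrist_force': [0.689, 0.315, 1.557], 'finger_gap': 13.813, 'finger_force': 40.0, 'joints': [0.411, 0.47, 1.599, -0.0, 1.071, 0.138]}
pos [504.3 259.6  78.9] yaw 1.8439 gap 13.8 F [0.7 0.3 1.6] -> shift [-528.3   35.7 -121.1] turn 0.341 t 9.35
```

arm_command(plan=[[-1,0,0,-0.005,0],[-1,0,0,-0.01,0],[-1,0,0,-0.015,0],[-1,0,0,-0.025,0],[-1,0,0,-0.03,0],[-1,0,0,-0.025,0],[-1,0,0,-0.01,0],[-1,0,0,0,0.085],[-1,0,0,0,0.085],[-1,0,0,0,0.085],[-1,0,0,0,0.085],[-1,-0.01,0.001,0,0],[-1,-0.02,0.001,0,0],[-1,-0.03,0.002,0,0],[-1,-0.035,0.002,0,0],[-1,-0.035,0.003,0,0],[-1,-0.035,0.002,0,0],[-1,-0.035,0.003,0,0],[-1,-0.035,0.002,0,0],[-1,-0.035,0.003,0,0]])

```text
clock: 11.85
eef_pos: [504.2, -13.3, 198.6]
eef_rot: [3.141, 0.0, 1.505]
wrist_force: [-0.0, -0.1, -3.4]
finger_gap: 13.7
finger_force: 40.0
```

Run:
```python
from h import *
need(503.9,-269.9,200,-0.068+np.pi/2)
```

```text
pos [504.2 -13.3 198.6] yaw 1.5046 gap 13.7 F [-0.  -0.1 -3.4] -> shift [-256.    17.2   -1.4] turn 0.002 t 11.85
```

arm_command(plan=[[-1,-0.035,0.002,0,0],[-1,-0.035,0.003,0,0],[-1,-0.035,0.002,0,0],[-1,-0.035,0.003,0,0],[-1,-0.035,0.002,0,0],[-1,-0.035,0.002,0,0],[-1,-0.025,0.001,0,0],[-1,-0.015,0.001,0,0],[-1,-0.006,0.001,0,0],[-1,0,0,0.01,0],[-1,0,0,0.02,0],[-1,0,0,0.03,0],[-1,0,0,0.03,0],[-1,0,0,0.025,0],[-1,0,0,0.015,0],[-1,0,0,0.008,0],[-1,0,0,0.003,0],[-1,0,0,0.001,0],[-1,0,0,0,0]])

```text
clock: 14.22
eef_pos: [504.9, -267.8, 57.0]
eef_rot: [3.141, 0.0, 1.504]
wrist_force: [0.2, -0.0, -3.8]
finger_gap: 13.7
finger_force: 40.0
```

arm_command(plan=[[-1,0,0,0.001,0],[-1,0,0,0.001,0],[-1,0,0,0,0],[0,0,0,0,0],[0,0,0,0,0],[0,0,0,0,0],[0,0,0,0,0],[0,0,0,-0.01,0],[0,0,0,-0.02,0],[0,0,0,-0.04,0],[0,0,0,-0.05,0],[0,0,0,-0.05,0],[0,0,0,0,0]])

```text
clock: 15.85
eef_pos: [505.8, -268.3, 229.2]
eef_rot: [3.135, 0.003, 1.504]
wrist_force: [-0.0, 0.3, -1.0]
finger_gap: 47.2
finger_force: 0.0
```

```bash
cat >> h.py <<'E'
def jars(c,x0,y0,x1,y1,ztop=None):
    """white caps: blobs of high points, -> centre world xy & z"""
    P=cloud(c); im=c['img']; hsv=cv2.cvtColor(im,cv2.COLOR_BGR2HSV)
    m=(hsv[...,1]<70)&(hsv[...,2]>110)&(P[...,2]>35)&(P[...,2]<75)
    mm=np.zeros_like(m); mm[y0:y1,x0:x1]=m[y0:y1,x0:x1]
    n,l,s,ce=cv2.connectedComponentsWithStats(mm.astype(np.uint8))
    for i in range(1,n):
        if s[i,4]<60: continue
        z=np.nanmedian(P[l==i][:,2]); w=plane(c,*ce[i],z if ztop is None else ztop)
        (_,r)=cv2.minEnclosingCircle(np.argwhere(l==i)[:,::-1].astype(np.float32))
        print('cap px',ce[i].round(1),'area',s[i,4],'r',round(r,1),'world',w.round(1),'z',round(z,1))
E
python3 - <<'E'
from h import *
st()
c=cam('top'); jars(c,120,190,270,300)
P=cloud(c); z=P[200:290,370:480,2]; 
cv2.imwrite('pics/t4.png',cv2.resize(c['img'][130:310,110:520],None,fx=1.95,fy=1.95))
E
```

```text
{'clock': 15.85, 'eef_pos': [505.784, -268.313, 229.183], 'eef_rot': [3.135, 0.003, 1.504], 'wrist_force': [-0.027, 0.3, -1.008], 'finger_gap': 47.163, 'finger_force': 0.0, 'joints': [-0.552, 0.329, 1.427, 0.0, 1.378, -0.485]}
cap px [155.  236.9] area 234 r 8.8 world [508.7 341.4  53.3] z 53.3
cap px [192.1 240.1] area 237 r 8.9 world [502.1 259.3  53.2] z 53.2
cap px [225.8 242. ] area 235 r 8.8 world [498.5 184.2  53.5] z 53.5
cap px [163.7 260.6] area 244 r 9.0 world [456.5 319.7  53.7] z 53.7
```

View pics/t4.png

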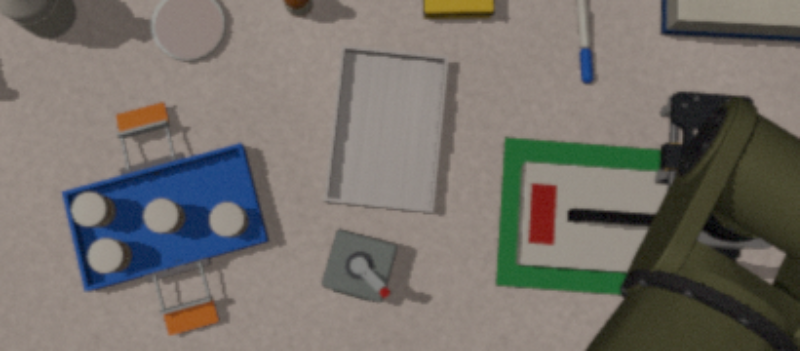

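The picture shows the lid on the mat and four jars in the case, with caps at about (92,208), (162,215), (227,218) and (107,256). I start with the jar nearest the tray.

```bash
cat >> h.py <<'E'
TC=np.array([610.,1.4]); TY=-0.1
def tray(x,y): return TC+np.array([np.cos(TY)*x-np.sin(TY)*y,np.sin(TY)*x+np.cos(TY)*y])
E
python3 - <<'E'
from h import *
need(498.5,184.5,130,CY)
print(tray(-63,25),tray(-21,-25),tray(21,25),tray(63,-25))
E
```

```text
pos [ 505.1 -267.9  226.4] yaw 1.5038 gap 47.0 F [ 0.3 -0.2 -0.5] -> shift [ 115.4 -437.8   94.9] turn 1.232 t 15.9
[549.810573    32.56460938] [586.60907711 -21.37860238] [633.39092289  24.17860238] [670.189427   -29.76460938]
```

arm_command(plan=[[0.5,0,0,0,0.176],[0.5,0,0,0,0.176],[0.5,0,0,0,0.176],[0.5,0,0,0,0.176],[0.5,0,0,0,0.176],[0.5,0,0,0,0.176],[0.5,0,0,0,0.176],[0.5,0.0115,-0.0438,0,0],[0.5,0.0115,-0.0438,0,0],[0.5,0.0115,-0.0438,0,0],[0.5,0.0115,-0.0438,0.01,0],[0.5,0.0115,-0.0438,0.01,0],[0.5,0.0115,-0.0438,0.015,0],[0.5,0.0115,-0.0438,0.015,0],[0.5,0.0115,-0.0438,0.015,0],[0.5,0.0115,-0.0438,0.015,0],[0.5,0.0115,-0.0438,0.015,0],[0.5,0,0,0,0]])

```text
clock: 18.15
eef_pos: [496.4, 187.0, 127.2]
eef_rot: [-3.141, 0.004, 0.275]
wrist_force: [0.4, -0.6, 0.6]
finger_gap: 70.5
finger_force: 0.0
```

Run:
```python
from h import *
need(498.5,184.5,31,CY)
c=cam('wrist'); P=cloud(c); cv2.imwrite('pics/w5.png',c['img']); jars(c,0,0,640,400)
c=cam('top'); cv2.imwrite('pics/t5.png',c['img'])
hsv=cv2.cvtColor(c['img'],cv2.COLOR_BGR2HSV); H,S=hsv[...,0],hsv[...,1]; P=cloud(c)
m=np.zeros(H.shape,bool); m[195:290,360:490]=1
r=[np.array([plane(c,u,v,40)[:2] for v,u in np.argwhere(m&(abs(P[...,2]-40)<5))],np.float32)]
print('lid',cv2.minAreaRect(r[0]))
```

```text
pos [496.4 187.  127.2] yaw 0.275 gap 70.5 F [ 0.4 -0.6  0.6] -> shift [ 1.7  3.  96.2] turn 0.003 t 18.15
cap px [139.7 143. ] area 1931 r 26.4 world [511.1 340.1  52.2] z 52.2
cap px [238. 178.] area 1765 r 24.4 world [504.7 258.2  52.3] z 52.3
cap px [322.8 205.2] area 1694 r 23.4 world [501.4 184.2  52.2] z 52.2
cap px [156.9 209.8] area 1649 r 24.2 world [459.1 318.8  52.3] z 52.3
lid ((501.32659912109375, -265.76385498046875), (216.43719482421875, 119.86697387695312), 86.22913360595703)
```

View pics/w5.png

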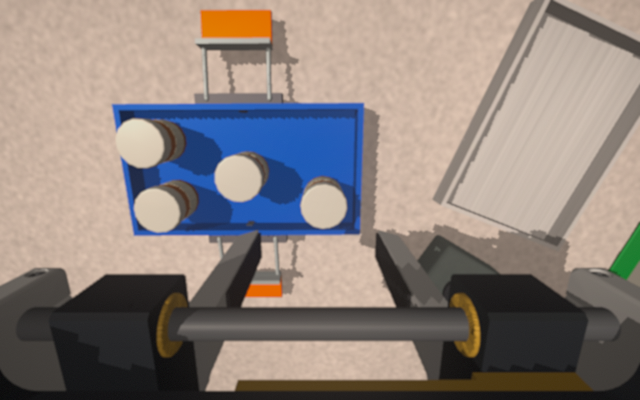

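The wrist view confirms the four caps at (140,143), (238,178), (323,205) and (157,210). The fingers straddle the jar at (323,205) across the long axis of the case.

arm_command(plan=[[0.5,0.003,0.0035,0,0],[0.5,0,0,0.03,0],[0.5,0,0,0.03,0],[0.5,0,0,0.02,0],[0.5,0,0,0.01,0],[0.5,0,0,0.006,0],[0.5,0,0,0,0],[-1,0,0,0,0],[-1,0,0,0,0],[-1,0,0,0,0],[-1,0,0,0,0],[-1,0,0,-0.01,0],[-1,0,0,-0.02,0],[-1,0,0,-0.03,0],[-1,0,0,-0.03,0],[-1,0,0,-0.01,0],[-1,0,0,0,0]], newtons=12)

```text
clock: 20.38
eef_pos: [501.7, 182.6, 133.5]
eef_rot: [-3.142, -0.001, 0.272]
wrist_force: [0.8, 0.8, -1.4]
finger_gap: 39.5
finger_force: 12.0
```

Run:
```python
from h import *
need(*tray(63,-25),31,TY); st()
```

```text
pos [501.7 182.6 133.5] yaw 0.2718 gap 39.5 F [ 0.8  0.8 -1.4] -> shift [188.7 194.4 102.7] turn 0.372 t 20.375
{'clock': 20.375, 'eef_pos': [501.734, 182.551, 133.549], 'eef_rot': [-3.142, -0.001, 0.272], 'wrist_force': [0.849, 0.812, -1.407], 'finger_gap': 39.459, 'finger_force': 12.0, 'joints': [0.28, 0.335, 1.651, 0.0, 1.156, 1.579]}
```

arm_command(plan=[[-1,0,0,0,0.124],[-1,0,0,0,0.124],[-1,0,0,0,0.124],[-1,0.015,0.015,0,0],[-1,0.03,0.03,0,0],[-1,0.035,0.035,0,0],[-1,0.035,0.035,0,0],[-1,0.035,0.035,0,0],[-1,0.025,0.028,0,0],[-1,0.0135,0.016,0,0],[-1,0,0,0.03,0],[-1,0,0,0.03,0],[-1,0,0,0.025,0],[-1,0,0,0.01,0],[-1,0,0,0.005,0],[-1,0,0,0,0]])

```text
clock: 22.38
eef_pos: [670.1, -29.6, 33.9]
eef_rot: [3.142, -0.001, -0.1]
wrist_force: [0.3, -0.2, -0.0]
finger_gap: 39.5
finger_force: 12.0
```

Run:
```python
from h import *
need(*tray(63,-25),31,TY)
```

```text
pos [670.1 -29.6  33.9] yaw -0.0997 gap 39.5 F [ 0.3 -0.2 -0. ] -> shift [0.1 0.1 2.9] turn 0.0 t 22.375
```

Lower the last millimetre, release to a moderate opening, rise and look.

arm_command(plan=[[-1,0,0,0.001,0],[-1,0,0,0,0],[0.2,0,0,0,0],[0.2,0,0,0,0],[0.2,0,0,0,0],[0.5,0,0,-0.02,0],[0.5,0,0,-0.03,0],[0.5,0,0,-0.03,0],[0.5,0,0,-0.02,0],[0.5,0,0,0,0]])

```text
clock: 23.62
eef_pos: [670.5, -29.4, 134.4]
eef_rot: [-3.142, -0.003, -0.1]
wrist_force: [0.3, 0.1, -0.8]
finger_gap: 70.4
finger_force: 0.0
```

Run:
```python
from h import *
c=cam('top'); jars(c,120,190,270,300); 
c=cam('wrist'); print('wrist'); jars(c,0,0,640,400)
need(503.4,258.8,130,CY)
```

```text
cap px [155.1 236.9] area 239 r 8.9 world [508.7 341.2  53.5] z 53.5
cap px [192.1 240.2] area 240 r 9.0 world [502.  259.2  53.4] z 53.4
cap px [163.8 260.6] area 247 r 9.0 world [456.4 319.5  53.7] z 53.7
wrist
cap px [317.3 208.3] area 1577 r 22.8 world [669.8 -29.1  51.2] z 51.2
cap px [560.2 289.6] area 64 r 6.9 world [ 560.5 -256.9   39.2] z 39.2
pos [669.5 -29.3 131.6] yaw -0.1002 gap 70.8 F [-0.3 -0.1 -0.9] -> shift [ -82.6 -322.1    1.7] turn -0.372 t 23.725
```

arm_command(plan=[[0.5,0,0,0,-0.124],[0.5,0,0,0,-0.124],[0.5,0,0,0,-0.124],[0.5,-0.0118,-0.046,0,0],[0.5,-0.0118,-0.046,0,0],[0.5,-0.0118,-0.046,0,0],[0.5,-0.0118,-0.046,0,0],[0.5,-0.0118,-0.046,0,0],[0.5,-0.0118,-0.046,0,0],[0.5,-0.0118,-0.046,0,0],[0.5,0,0,0,0],[0.5,0,0,0.03,0],[0.5,0,0,0.03,0],[0.5,0,0,0.025,0],[0.5,0,0,0.015,0],[0.5,0,0,0,0],[-1,0,0,0,0],[-1,0,0,0,0],[-1,0,0,0,0],[-1,0,0,0,0]])

```text
clock: 26.22
eef_pos: [504.0, 258.8, 32.8]
eef_rot: [-3.142, -0.001, 0.272]
wrist_force: [0.5, -1.0, 2.8]
finger_gap: 40.1
finger_force: 12.0
```

Run:
```python
from h import *
st(); need(*tray(21,25),31,TY)
```

```text
{'clock': 26.225, 'eef_pos': [504.027, 258.755, 32.843], 'eef_rot': [-3.142, -0.001, 0.272], 'wrist_force': [0.462, -1.009, 2.769], 'finger_gap': 40.139, 'finger_force': 12.0, 'joints': [0.41, 0.534, 1.626, -0.0, 0.981, 1.709]}
pos [504.  258.8  32.8] yaw 0.2719 gap 40.1 F [ 0.5 -1.   2.8] -> shift [152.1 220.5   1.9] turn 0.372 t 26.225
```

arm_command(plan=[[-1,0,0,-0.015,0],[-1,0,0,-0.03,0],[-1,0,0,-0.035,0],[-1,0,0,0,0.124],[-1,0,0,0,0.124],[-1,0,0,0,0.124],[-1,0.011,0.0155,0,0],[-1,0.021,0.031,0,0],[-1,0.028,0.04,0,0],[-1,0.028,0.04,0,0],[-1,0.028,0.04,0,0],[-1,0.022,0.034,0,0],[-1,0.014,0.02,0,0],[-1,0,0,0,0],[-1,0,0,0.03,0],[-1,0,0,0.03,0],[-1,0,0,0.014,0],[-1,0,0,0.005,0],[-1,0,0,0.001,0],[-1,0,0,0,0]])

```text
clock: 28.72
eef_pos: [633.4, 24.2, 33.4]
eef_rot: [-3.141, -0.001, -0.1]
wrist_force: [-0.3, -0.2, -1.4]
finger_gap: 39.6
finger_force: 12.0
```

arm_command(plan=[[-1,0,0,0.0005,0],[0.2,0,0,0,0],[0.2,0,0,0,0],[0.2,0,0,0,0],[0.5,0,0,-0.02,0],[0.5,0,0,-0.03,0],[0.5,0,0,-0.03,0],[0.5,0,0,-0.02,0],[0.5,0,0,0,0]])

```text
clock: 29.85
eef_pos: [633.9, 24.1, 134.7]
eef_rot: [-3.141, -0.004, -0.1]
wrist_force: [0.4, 0.4, -0.7]
finger_gap: 70.6
finger_force: 0.0
```

Run:
```python
from h import *
c=cam('top'); jars(c,120,190,270,300); 
c=cam('wrist'); print('wrist'); jars(c,0,0,640,400)
need(457.8,319,130,CY)
```

```text
cap px [155.1 236.9] area 236 r 8.9 world [508.7 341.3  53.5] z 53.5
cap px [163.8 260.7] area 246 r 9.0 world [456.4 319.5  53.6] z 53.6
wrist
cap px [375.4 160.8] area 1767 r 23.9 world [669.4 -28.2  51.2] z 51.2
cap px [317.7 207.2] area 1574 r 22.7 world [634.1  23.9  51.2] z 51.2
cap px [581.2 261.9] area 3137 r 63.5 world [ 551.9 -220.6   39.3] z 39.3
cap px [330.1 353.6] area 699 r 32.6 world [469.5  27.3  35.6] z 35.6
cap px [328.2 375.8] area 132 r 9.5 world [452.8  31.2  47.4] z 47.4
pos [632.8  24.1 131.9] yaw -0.1002 gap 70.5 F [-1.  -0.7 -0. ] -> shift [ -89.4 -331.1    1.9] turn -0.372 t 29.95
```

arm_command(plan=[[0.5,0,0,0,-0.124],[0.5,0,0,0,-0.124],[0.5,0,0,0,-0.124],[0.5,-0.0128,-0.0473,0,0],[0.5,-0.0128,-0.0473,0,0],[0.5,-0.0128,-0.0473,0,0],[0.5,-0.0128,-0.0473,0,0],[0.5,-0.0128,-0.0473,0,0],[0.5,-0.0128,-0.0473,0,0],[0.5,-0.0128,-0.0473,0,0],[0.5,0,0,0,0],[0.5,0,0,0.03,0],[0.5,0,0,0.03,0],[0.5,0,0,0.025,0],[0.5,0,0,0.015,0],[0.5,0,0,0,0],[-1,0,0,0,0],[-1,0,0,0,0],[-1,0,0,0,0],[-1,0,0,0,0]])

```text
clock: 32.45
eef_pos: [458.0, 319.1, 32.3]
eef_rot: [-3.141, -0.001, 0.272]
wrist_force: [-0.3, -0.0, 2.2]
finger_gap: 39.6
finger_force: 12.0
```

Run:
```python
from h import *
st(); need(*tray(-21,-25),31,TY)
```

```text
{'clock': 32.45, 'eef_pos': [457.975, 319.079, 32.326], 'eef_rot': [-3.141, -0.001, 0.272], 'wrist_force': [-0.298, -0.022, 2.159], 'finger_gap': 39.618, 'finger_force': 12.0, 'joints': [0.543, 0.519, 1.651, -0.0, 0.97, 1.842]}
pos [458.  319.1  32.3] yaw 0.2719 gap 39.6 F [-0.3 -0.   2.2] -> shift [162.  325.9   1.4] turn 0.372 t 32.45
```

arm_command(plan=[[-1,0,0,-0.015,0],[-1,0,0,-0.03,0],[-1,0,0,-0.035,0],[-1,0,0,0,0.124],[-1,0,0,0,0.124],[-1,0,0,0,0.124],[-1,0.01,0.02,0,0],[-1,0.02,0.04,0,0],[-1,0.024,0.048,0,0],[-1,0.024,0.048,0,0],[-1,0.024,0.048,0,0],[-1,0.024,0.048,0,0],[-1,0.022,0.044,0,0],[-1,0.014,0.03,0,0],[-1,0,0,0,0],[-1,0,0,0.03,0],[-1,0,0,0.03,0],[-1,0,0,0.014,0],[-1,0,0,0.005,0],[-1,0,0,0,0]])

```text
clock: 34.95
eef_pos: [586.7, -21.4, 33.7]
eef_rot: [-3.142, -0.001, -0.1]
wrist_force: [-0.2, -0.3, -0.1]
finger_gap: 39.3
finger_force: 12.0
```

arm_command(plan=[[-1,0,0,0.001,0],[-1,0,0,0.0005,0],[0.2,0,0,0,0],[0.2,0,0,0,0],[0.2,0,0,0,0],[0.5,0,0,-0.02,0],[0.5,0,0,-0.03,0],[0.5,0,0,-0.03,0],[0.5,0,0,-0.02,0],[0.5,0,0,0,0]])

```text
clock: 36.2
eef_pos: [587.0, -21.7, 132.7]
eef_rot: [3.142, -0.003, -0.1]
wrist_force: [-0.8, 0.9, -0.4]
finger_gap: 70.6
finger_force: 0.0
```

Run:
```python
from h import *
c=cam('top'); jars(c,120,190,270,300); 
c=cam('wrist'); print('wrist'); jars(c,0,0,640,400)
need(510,340.7,130,CY)
```

```text
cap px [155.  236.9] area 236 r 8.8 world [508.7 341.4  53.5] z 53.5
wrist
cap px [316.5 108.9] area 1971 r 25.7 world [668.8 -29.1  51.2] z 51.2
cap px [258.2 159.6] area 1783 r 24.3 world [633.5  23.3  51.2] z 51.2
cap px [317.4 206.9] area 1613 r 22.9 world [587.9 -21.6  51.2] z 51.2
cap px [562.8 233.9] area 9330 r 93.5 world [ 536.2 -244.8   39.3] z 39.3
cap px [277.3 354. ] area 1041 r 34.6 world [436.3  34.5  44.5] z 44.5
pos [586.1 -21.6 130.6] yaw -0.1002 gap 70.5 F [ 0.5  0.1 -0.1] -> shift [  24.  -369.4    0.6] turn -0.372 t 36.3
```

arm_command(plan=[[0.5,0,0,0,-0.124],[0.5,0,0,0,-0.124],[0.5,0,0,0,-0.124],[0.5,0.003,-0.0462,0,0],[0.5,0.003,-0.0462,0,0],[0.5,0.003,-0.0462,0,0],[0.5,0.003,-0.0462,0,0],[0.5,0.003,-0.0462,0,0],[0.5,0.003,-0.0462,0,0],[0.5,0.003,-0.0462,0,0],[0.5,0.003,-0.0462,0,0],[0.5,0,0,0,0],[0.5,0,0,0.03,0],[0.5,0,0,0.03,0],[0.5,0,0,0.025,0],[0.5,0,0,0.014,0],[0.5,0,0,0,0],[-1,0,0,0,0],[-1,0,0,0,0],[-1,0,0,0,0]])

```text
clock: 38.8
eef_pos: [510.5, 341.0, 33.0]
eef_rot: [-3.141, -0.001, 0.272]
wrist_force: [-0.3, -0.4, -0.3]
finger_gap: 43.8
finger_force: 0.0
```

Run:
```python
from h import *
st(); need(*tray(-63,25),31,TY)
```

```text
{'clock': 38.8, 'eef_pos': [510.482, 340.991, 33.021], 'eef_rot': [-3.141, -0.001, 0.272], 'wrist_force': [-0.27, -0.388, -0.324], 'finger_gap': 43.768, 'finger_force': 0.0, 'joints': [0.529, 0.623, 1.479, -0.0, 1.039, 1.828]}
pos [510.5 341.   33. ] yaw 0.2719 gap 43.8 F [-0.3 -0.4 -0.3] -> shift [ 69.9 303.    2. ] turn 0.372 t 38.8
```

arm_command(plan=[[-1,0,0,0,0],[-1,0,0,0,0],[-1,0,0,-0.015,0],[-1,0,0,-0.03,0],[-1,0,0,-0.035,0],[-1,0,0,0,0.124],[-1,0,0,0,0.124],[-1,0,0,0,0.124],[-1,0.005,0.022,0,0],[-1,0.01,0.044,0,0],[-1,0.012,0.052,0,0],[-1,0.012,0.052,0,0],[-1,0.012,0.052,0,0],[-1,0.011,0.048,0,0],[-1,0.008,0.033,0,0],[-1,0,0,0,0],[-1,0,0,0.03,0],[-1,0,0,0.03,0],[-1,0,0,0.014,0],[-1,0,0,0.005,0]])

```text
clock: 41.3
eef_pos: [549.5, 32.6, 33.4]
eef_rot: [3.142, 0.0, -0.099]
wrist_force: [0.6, 0.5, -0.4]
finger_gap: 39.5
finger_force: 12.0
```

arm_command(plan=[[-1,0,0,0,0],[-1,0,0,0.001,0],[-1,0,0,0.0005,0],[0.2,0,0,0,0],[0.2,0,0,0,0],[0.2,0,0,0,0],[0.5,0,0,-0.02,0],[0.5,0,0,-0.03,0],[0.5,0,0,-0.03,0],[0.5,0,0,-0.02,0],[0.5,0,0,0,0]])

```text
clock: 42.68
eef_pos: [550.3, 32.4, 133.1]
eef_rot: [-3.141, -0.003, -0.1]
wrist_force: [-0.7, -0.7, -0.8]
finger_gap: 70.5
finger_force: 0.0
```

Run:
```python
from h import *
st()
c=cam('wrist'); print('wrist'); jars(c,0,0,640,400); cv2.imwrite('pics/w6.png',c['img'])
P=cloud(c); hsv=cv2.cvtColor(c['img'],cv2.COLOR_BGR2HSV); H,S,V=[hsv[...,i].astype(int) for i in range(3)]
m=((H<6)|(H>172))&(S>130)&(P[...,2]>60)&(P[...,2]<80)
if m.any(): print('post',np.nanmedian(P[m],0), m.sum())
c=cam('top'); cv2.imwrite('pics/t6.png',cv2.resize(c['img'][130:310,110:520],None,fx=1.95,fy=1.95))
```

```text
{'clock': 42.675, 'eef_pos': [550.265, 32.4, 133.118], 'eef_rot': [-3.141, -0.003, -0.1], 'wrist_force': [-0.722, -0.736, -0.837], 'finger_gap': 70.455, 'finger_force': 0.0, 'joints': [-0.008, 0.37, 1.603, 0.0, 1.166, 1.663]}
wrist
cap px [380.5  53.8] area 2242 r 28.1 world [668.5 -28.3  51.2] z 51.2
cap px [317.7 108.5] area 1939 r 25.6 world [633.1  24.   51.2] z 51.2
cap px [376.3 159.5] area 1771 r 24.3 world [587.5 -20.7  51.2] z 51.2
cap px [588.1 215.1] area 9208 r 83.6 world [ 515.7 -213.4   39.3] z 39.3
cap px [317.7 207.2] area 1588 r 22.9 world [551.1  32.2  51.2] z 51.2
cap px [327.8 286. ] area 1258 r 38.9 world [465.6  30.8  35.6] z 35.6
cap px [328.9 302.9] area 138 r 10.0 world [454.1  31.2  47.3] z 47.3
post [420.84962115   2.2734653   71.00058619] 115
```

View pics/t6.png

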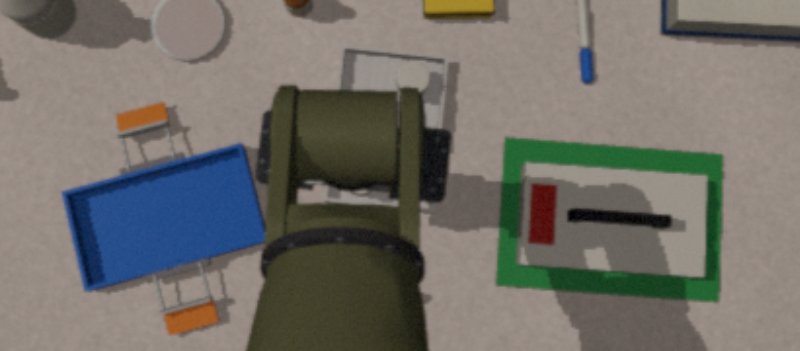

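View pics/w6.png

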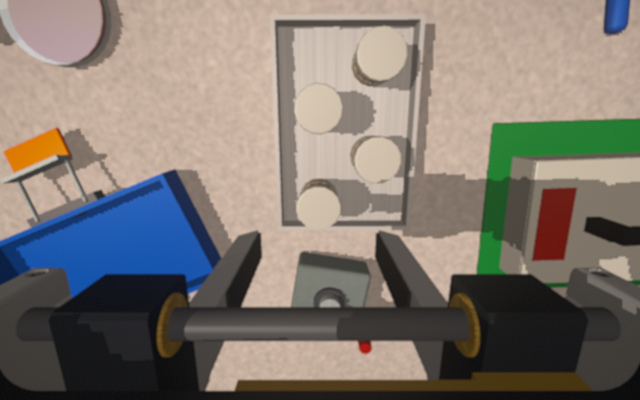

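All four jars stand in the tray, with caps at (381,54), (318,108), (376,160) and (318,207). The lid is centred on the mat, and the lever post is at (365,347). Next is the tally lever.

Run:
```python
from h import *
c=cam('top'); print('pivot',plane(c,294.2,266.05,48).round(1),'post',plane(c,306.5,279.5,72).round(1))
need(390,-4,132,0); need(390,-4,53,0)
```

```text
pivot [445.9  31.4  48. ] post [417.    3.6  72. ]
pos [549.2  32.4 130.8] yaw -0.1002 gap 70.5 F [ 0.1  0.2 -0.8] -> shift [-159.2   36.4   -0.9] turn -0.1 t 42.825
pos [549.2  32.4 130.8] yaw -0.1002 gap 70.5 F [ 0.1  0.2 -0.8] -> shift [-159.1   36.3   78.1] turn -0.1 t 42.825
```

arm_command(plan=[[-1,0,0,0,-0.1],[-1,-0.016,0.0036,0,0],[-1,-0.032,0.0073,0,0],[-1,-0.04,0.0091,0,0],[-1,-0.035,0.008,0,0],[-1,-0.024,0.0055,0,0],[-1,-0.012,0.0027,0,0],[-1,0,0,0,0],[-1,0,0,0.03,0],[-1,0,0,0.03,0],[-1,0,0,0.018,0],[-1,0,0,0,0]])

```text
clock: 44.32
eef_pos: [390.5, -3.6, 52.9]
eef_rot: [-3.141, 0.003, -0.0]
wrist_force: [-0.2, -0.2, 0.4]
finger_gap: 0.4
finger_force: 0.0
```

arm_command(plan=[[-1,0.008,0,0,0],[-1,0.008,0,0,0],[-1,0.008,0,0,0],[-1,0.008,0,0,0],[-1,0.008,0,0,0],[-1,0.006,0,0,0],[-1,0.006,0,0,0],[-1,0.004,0,0,0],[-1,0,0,0,0]])

```text
clock: 45.45
eef_pos: [446.8, -3.6, 54.0]
eef_rot: [-3.141, -0.0, -0.0]
wrist_force: [-2.3, 0.7, 2.3]
finger_gap: 0.6
finger_force: 1.6
```

Run:
```python
from h import *
st()
c=cam('wrist'); P=cloud(c); hsv=cv2.cvtColor(c['img'],cv2.COLOR_BGR2HSV); H,S,V=[hsv[...,i].astype(int) for i in range(3)]
m=((H<6)|(H>172))&(S>130)&(P[...,2]>40)&(P[...,2]<80)
if m.any(): print('post',np.nanmedian(P[m],0), m.sum())
c=cam('scene'); P=cloud(c); hsv=cv2.cvtColor(c['img'],cv2.COLOR_BGR2HSV); H,S,V=[hsv[...,i].astype(int) for i in range(3)]
m=((H<6)|(H>172))&(S>130)&(P[...,2]>40)&(P[...,2]<80)&(abs(P[...,1]-10)<60)&(abs(P[...,0]-447)<60)
if m.any(): print('post',np.nanmedian(P[m],0), m.sum())
```

```text
{'clock': 45.45, 'eef_pos': [446.824, -3.618, 54.007], 'eef_rot': [-3.141, -0.0, -0.0], 'wrist_force': [-2.264, 0.743, 2.266], 'finger_gap': 0.622, 'finger_force': 1.619, 'joints': [-0.09, 0.275, 1.95, 0.0, 0.916, 1.48]}
post [ 504.00621841 -178.63235955   40.55325999] 3288
post [464.06307525 -11.28910538  61.74318465] 24
```

arm_command(plan=[[-1,0.002,0,0,0],[-1,0.001,0,0,0],[-1,0.001,0,0,0],[-1,0,0,0,0]])

```text
clock: 46.05
eef_pos: [450.4, -3.6, 53.8]
eef_rot: [-3.141, 0.001, -0.0]
wrist_force: [-4.5, 3.4, 0.5]
finger_gap: 0.4
finger_force: 2.1
```

arm_command(plan=[[-1,0.001,0,0,0],[-1,0.001,0,0,0],[-1,0,0,0,0]])

```text
clock: 46.42
eef_pos: [451.4, -3.6, 53.6]
eef_rot: [-3.141, 0.003, -0.0]
wrist_force: [-11.2, 4.2, 6.5]
finger_gap: 0.4
finger_force: 5.7
```

arm_command(plan=[[-1,0.001,0,0,0],[-1,0,0,0,0],[-1,0,0,0,0]])

```text
clock: 46.8
eef_pos: [451.7, -3.5, 53.5]
eef_rot: [-3.141, 0.005, -0.0]
wrist_force: [-17.0, 2.8, 9.2]
finger_gap: 0.4
finger_force: 8.0
```

Run:
```python
from h import *
c=cam('scene'); cv2.imwrite('pics/s7.png',cv2.resize(c['img'][130:230,230:350],None,fx=5,fy=5,interpolation=cv2.INTER_CUBIC))
P=cloud(c); hsv=cv2.cvtColor(c['img'],cv2.COLOR_BGR2HSV); H,S,V=[hsv[...,i].astype(int) for i in range(3)]
m=((H<6)|(H>172))&(S>130)&(P[...,2]>40)&(P[...,2]<80)&(abs(P[...,1]-10)<60)&(abs(P[...,0]-447)<60)
if m.any(): print('post',np.nanmedian(P[m],0), m.sum())
```

```text
post [468.62375048  -9.21786063  62.6114133 ] 25
```

View pics/s7.png

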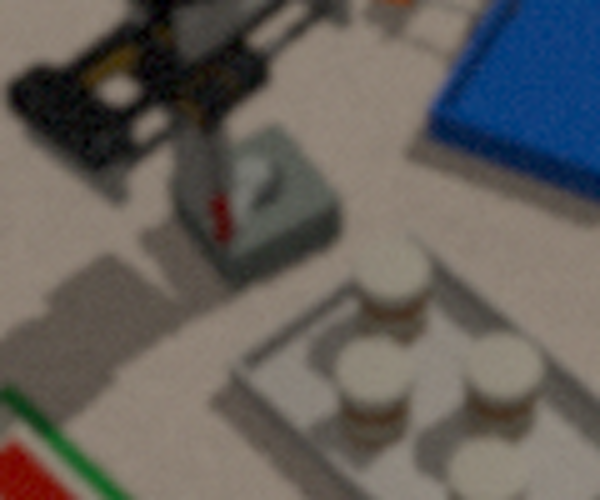

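The lever's red post at (222,220) is pressed by the fingers against its stop, at 17 N with no further travel. Now I back off gently and rise.

arm_command(plan=[[-1,-0.006,0,0,0],[-1,-0.01,0,0,0],[-1,-0.012,0,0,0],[-1,-0.012,0,0,0],[-1,-0.012,0,0,0],[-1,-0.015,0,0,0],[-1,0,0,-0.03,0],[-1,0,0,-0.04,0],[-1,0,0,-0.04,0],[-1,0,0,-0.04,0],[-1,0,0.04,0,0],[-1,0,0.04,0,0],[-1,0,0.04,0,0],[-1,0,0.04,0,0],[-1,0,0.04,0,0],[-1,0,0.04,0,0],[-1,0,0,0,0],[-1,0,0,0,0],[-1,0,0,0,0]])

```text
clock: 49.22
eef_pos: [386.6, -243.0, 204.1]
eef_rot: [3.141, -0.0, 0.001]
wrist_force: [0.1, 1.2, 0.7]
finger_gap: 0.4
finger_force: 0.0
```

Run:
```python
from h import *
st(); c=cam('top'); jars(c,270,140,350,245,52)
cv2.imwrite('pics/t8.png',cv2.resize(c['img'][90:310,110:520],None,fx=1.95,fy=1.95))
```

```text
{'clock': 49.225, 'eef_pos': [386.64, -242.956, 204.094], 'eef_rot': [3.141, -0.0, 0.001], 'wrist_force': [0.116, 1.188, 0.658], 'finger_gap': 0.355, 'finger_force': 0.0, 'joints': [-0.641, 0.091, 1.774, 0.0, 1.276, 0.929]}
cap px [321.5 169. ] area 219 r 8.5 world [666.8 -28.7  52. ] z 51.9
cap px [298.2 184.3] area 224 r 8.6 world [630.8  24.5  52. ] z 52.1
cap px [317.9 204.6] area 229 r 8.7 world [584.4 -20.9  52. ] z 52.3
cap px [294.  220.3] area 228 r 8.6 world [548.1  32.9  52. ] z 51.9
```

View pics/t8.png

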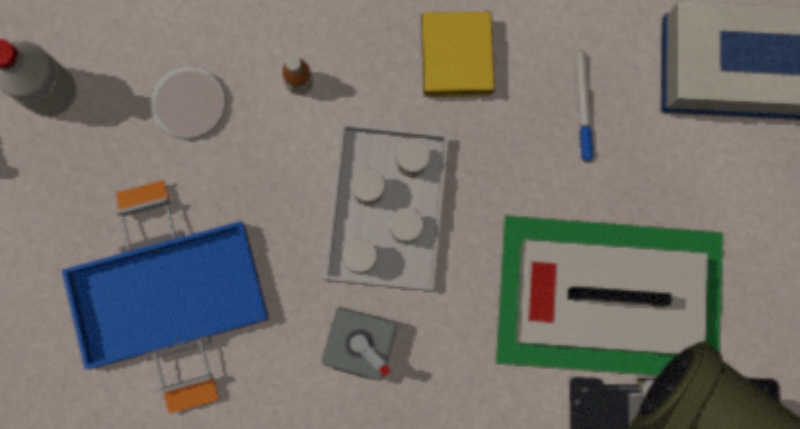

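The final view shows four jars upright in the tray, the lid centred on the mat, both clips open, and the lever back at rest with its post at (385,370). The bystanders have not moved.

```bash
python3 -c "
from cell import ticket
print(ticket.sign_off())"
```

```text
the job is handed in; nothing more can be done
None
```

The job is handed in: both clips are open, the lid lies handle up on the mat, all four jars stand in the tray, and the tally lever was pushed to its stop and has sprung back; the sign-off gave no verdict.

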